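Bar in a carrier tray and hold its label holder pressed home behind the reader's lip

TASK

Swing the raised keeper bar down over the tube carriers until it snaps into its catch, leaving the tray and carriers in place. Then take the wider of the two label holders from the stand (leave the narrow one) and push it, without forcing it, down behind the metal lip on the front of the loading bay until it is fully home against the springy read contact. Finish while still holding it pressed home: the reader reads it only then, and the contact lifts it again when it is let go.

Things in the scene. Friction and masses are not known exactly. Their poses are not given: they have to be found in the camera images.
- bay: White loading bay, fixed, base 292 x 292 mm, with the tray of carriers. Origin on the worktop under the middle of the label slot at its front; x points away from the robot into the bay, y left, z up. The label slot runs along y at x = 0, between an aluminium lip (robot side) and the face of the white console behind (72 mm high, x = 3.5 to 42 mm, 200 mm wide). The keeper bar crosses at x = 88.
- slot_floor (a point): Middle of the label slot's floor, 48 mm above the worktop: the middle of the holder's bottom edge comes here when fully home. Slot: 7 mm between lip and console, 80 mm between end cheeks, straight from the floor up to 64 mm above the worktop; above that a funnel, about 17 mm (x) by 86 mm (y) at its mouth 72 mm above the worktop.
- read_contact (a joint): Spring travel of the brass read contact in the slot's floor, m: 0 = up, its top 6 mm above the slot floor; 0.006 = pressed level with the floor by a holder that is fully home. It pushes up with about 5.5 N when first touched and 8 N when level; beyond that the floor is rigid.
- keeper (a joint): Angle of the steel keeper bar, rad: 0 = shut, level above the carriers; grows as its free end (at the bay's -y side, the robot's right) rises; starts at 0.55 to 0.9. The hinge is stiff: the bar stays where left (1 to 2 N at the tab moves it). In the last 0.06 rad the end must be pushed past a spring catch (about 7 N at the tab); below 0.02 it has snapped in.
- keeper_hinge (a point): The bar's hinge axis, 100 mm above the worktop at bay x = 88, y = +122 mm; the axis lies along the bay's x. From it the bar (14 mm wide, 10 mm thick, centred on the axis height) runs 239 mm to its end towards bay -y.
- keeper_tab (a point): Centre of the top of the bar's thumb tab (30 x 26 mm plate on the bar's upper face, 200 mm from the hinge axis, 9.5 mm above the bar's centre line). Shut, it is 109.5 mm above the worktop and 42 mm from the 122 mm high catch post beyond the bar's end; push here.
- wide_holder: The wider label holder: clear upright plate 76 mm wide (its y), 5 mm thick (its x), with a white paper insert and on top a ribbed white grip 44 mm wide, 10 mm thick, 18 mm high; 70 mm high in all, 45 g. Origin at the middle of its bottom edge, z up. It stands upright in one of the stand's two places, bottom 13 mm above the worktop.
- wide_holder_grip (a point): Centre of the wider holder's grip, 61 mm above its bottom edge: pinch it here across its 10 mm thickness (its x), from above.
- narrow_holder: The narrower label holder: same make and height, plate 52 mm wide. Stands in the other place of the stand, to be left there. Origin at the middle of its bottom edge.
- stand: Grey stand for label holders, fixed, 54 (x) x 184 (y) x 32 mm, two slot places in line along its y, 45 mm either side of its middle; slots 19 mm deep. Origin under its middle.
- tray: Ivory carrier tray, 205 x 218 x 20 mm, standing in the bay under the keeper bar, to be left in place. Origin at the centre of its underside.
- carrier0: One of five ivory tube carriers, 188 long, 32 wide, 78 mm high (tubes in some rise to 97), standing side by side in the tray, lengthwise along the bay's x; to be left in place. Origin in its underside.
- carrier1: One of five ivory tube carriers, 188 long, 32 wide, 78 mm high (tubes in some rise to 97), standing side by side in the tray, lengthwise along the bay's x; to be left in place. Origin in its underside.
- carrier2: One of five ivory tube carriers, 188 long, 32 wide, 78 mm high (tubes in some rise to 97), standing side by side in the tray, lengthwise along the bay's x; to be left in place. Origin in its underside.
- carrier3: One of five ivory tube carriers, 188 long, 32 wide, 78 mm high (tubes in some rise to 97), standing side by side in the tray, lengthwise along the bay's x; to be left in place. Origin in its underside.
- carrier4: One of five ivory tube carriers, 188 long, 32 wide, 78 mm high (tubes in some rise to 97), standing side by side in the tray, lengthwise along the bay's x; to be left in place. Origin in its underside.
Mind the look-alikes: they are no part of the job. What is shaped like the wide_holder but blue or pink is not meant.

How it is judged:
By the outcome, as a careful person would: the job done as asked, in the order asked, and still so for the second after the job is handed in, while the arm keeps its last pose, push and grip.
It also fails if it takes over 61 s, if anything falls off the work surface, if the arm or the gripper's body presses on something with over 40 N, if the wrist force passes 120 N, or if a joint passes its speed limit or range.

ROBOT

A 7-joint arm with a two-finger parallel gripper is mounted at the origin on the work surface; the furniture and walls round the work are solid. World frame = base frame: x ahead of the robot, y to its left, z up, the work surface at z = 0. Lengths are in m, angles in rad, forces in N, time in s.
With the tool pointing down it reaches from about 0.4 to 0.85 m from the base axis. Payload 10.4 kg.
Tool frame: the origin (TCP) lies at the very end of the fingers, on their centre line; the grasp point (between the pads) lies 19 mm behind it; z points along the fingers, y is the line along which they close (so a half turn about z gives the same grasp; the last joint's range is limited). The gripper opens to 85 mm and grips with 20 to 120 N. Pads are 22 mm wide; open, the fingers measure 114 mm over their backs; the gripper's body (76 mm by 85 mm) begins 54 mm behind the grasp point. The pads swing forward as they close: fully open they stand 13 mm farther back than shut.
Start: joints at [1.195, 0.332, -0.065, 1.46, 0.022, 1.35, -0.088], TCP at [0.216, -0.587, 0.231] pointing down, gripper open.
Joint ranges: [-2.6, 2.6], [-0.5, 2.12], [-1.47, 1.34], [0.16, 2.42], [-1.27, 4.41], [0.06, 2.06], [-2.6, 2.6]. Speed limits (rad/s): [2.22, 2.22, 2.79, 2.79, 3.14, 3.14, 3.14].

INTERFACE

Orientations are given as a 3x3 rotation matrix whose columns are the frame's x, y, z axes.
In Python, from bench import ctrl gives the robot as it stands.
- The arm moves only by the tool carry_out, never from a script. Its argument "increments" is a list of rows, each an object with "claw": the closure, from -1 (fully open) to 1 (shut), so that 0 is half open; "delta_pos": the shift along the world's x, y, z in cm, a list of three; "turn": the turn about the world's z in degrees. In form: [{"claw": claw, "delta_pos": [x, y, z], "turn": turn}, ...]. A call has 1 to 8 rows; each row shifts and turns the commanded pose from where the row before left it; what a row does not reach is not made up. A row lasts 1/10 s, in which the tool goes at most 50 mm and 8.59 degrees, less where a joint would pass 70% of its speed; a pose out of reach is approached as far as the arm can. A call with a gripper value outside its range is refused whole. The fingers move at their own pace and stop on an object; "newtons" is the grip in N (left out, the last holds). Time passes only in rows, so rows that do not move let the fingers close. It gives the time, the measured TCP pose, the force, the opening and the grip force at its end, in the units of the state.
- ctrl.get_obs(): the state, without advancing time (a new reading comes with each control period).
- ctrl.capture(name): name is "scene" or "top" or "wrist"; returns a dict with "frame" (384x512x3 uint8, blue, green, red), "range_z" (384x512 float32, m along the optical axis (not along the pixel's ray), 0 where there is no reading), "fx", "fy", "cx", "cy" (pixels), "extrinsics" (4x4, takes a point from camera to world coordinates); the wrist camera has in their place "hand_eye" (4x4, takes a point from camera to tool coordinates, whose origin is the TCP and whose axes are the flange's). Camera axes: x right, y up, looking along -z (the intrinsics and any distortion apply to the point x, -y, -z); pixel columns grow to the right and rows downward; lengths in m; the calibration is good to about 2 mm. A picture is of the moment at which its call begins: read the wrist's pose just before it.
- ctrl.hand_in(): hands the job in; it is judged then, once.
The state is a dict: "time": time; "joint_pos": joint angles; "dq": joint speeds; "joint_efforts": joint torques, N m; "position": TCP position; "tool_rot": TCP orientation; "contact_force": force on the tool from outside, world axes, zero at the start; "torque": the same for the moment, N m; "opening": opening from 0.0 (shut) to 1.0 (fully open); "grasp_force": force on a finger pad.
Only numpy, scipy, OpenCV 4.12 (cv2) and the standard library are available. Lean on these libraries where they do the work, as an engineer would, in place of code of your own. Each camera call takes 0.05 s, during which the arm holds its last target. There are 200 camera calls.

## Working session

There is one attempt and no reset: what is moved stays moved. The work goes in short steps, Python scripts to look and compute and a tool call to move; the robot and the scene stay as the last step left them, time stands still between calls to the robot, and variables do not carry over. Pictures are saved under pics/ and viewed, at most 10 in all, crops included, and the job is handed in when it is done.

Besides the shell and the picture viewer there is one more tool, called after "Emit:" in YAML: its name, and indented under it one key for each argument. carry_out: Moves the arm, as the interface text tells. Its arguments: {"type":"object","properties":{"increments":{"type":"array"},"newtons":{"type":"number"}},"required":["increments"]}

```bash
mkdir -p pics; cat > h.py <<'E'
import numpy as np,cv2
from bench import ctrl
def cap(n):
    o=ctrl.get_obs(); c=ctrl.capture(n)
    if n=="wrist":
        T=np.eye(4);T[:3,:3]=np.array(o["tool_rot"]).reshape(3,3);T[:3,3]=o["position"]
        c["extrinsics"]=T@np.array(c["hand_eye"])
    np.save(f"{n}.npy",c,allow_pickle=True); return c
def load(n): return np.load(f"{n}.npy",allow_pickle=True).item()
def cloud(c):
    z=c["range_z"].astype(float);v,u=np.mgrid[:z.shape[0],:z.shape[1]]
    P=np.stack([(u-c["cx"])/c["fx"]*z,-(v-c["cy"])/c["fy"]*z,-z],-1)
    E=np.array(c["extrinsics"]);W=P@E[:3,:3].T+E[:3,3];W[z==0]=np.nan;return W
E
python3 - <<'E'
from h import *
for n in ["scene","top"]:
    c=cap(n);cv2.imwrite(f"pics/{n}0.png",cv2.resize(c["frame"],(768,576),interpolation=cv2.INTER_CUBIC)); print([k for k in c], np.array(c["extrinsics"]).round(3).tolist(),c["fx"])
print(ctrl.get_obs())
E
```

```text
['frame', 'range_z', 'fx', 'fy', 'cx', 'cy', 'extrinsics'] [[-0.666, 0.379, -0.643, -0.321], [-0.746, -0.347, 0.569, 0.627], [-0.007, 0.858, 0.513, 0.772], [0.0, 0.0, 0.0, 1.0]] 432.4323351669483
['frame', 'range_z', 'fx', 'fy', 'cx', 'cy', 'extrinsics'] [[-0.021, 0.998, -0.056, 0.438], [-1.0, -0.02, 0.016, -0.073], [0.015, 0.057, 0.998, 1.395], [0.0, 0.0, 0.0, 1.0]] 496.3396934304346
{'time': 0.1, 'joint_pos': array([ 1.195387  ,  0.33279596, -0.06471046,  1.46083808,  0.02160985,
        1.34988333, -0.08846941]), 'dq': array([ 0.00017678, -0.00086557, -0.00060077, -0.00164044, -0.00140112,
        0.00064619,  0.00102622]), 'joint_efforts': array([ 1.48644202e-03, -6.26748490e+01,  4.88691777e-02, -3.92431140e+01,
        1.61149929e-02,  6.99768163e-03, -3.61986494e-06]), 'position': array([ 0.21584937, -0.58620143,  0.23061265]), 'tool_rot': array([[ 9.38384446e-01,  3.45592825e-01, -4.81008984e-04],
       [ 3.45593155e-01, -9.38383766e-01,  1.13080665e-03],
       [-6.05723578e-05, -1.22736478e-03, -9.99999245e-01]]), 'contact_force': array([0.6006671 , 0.20944582, 0.00884938]), 'torque': array([-0.01541886, -0.02262992,  0.02367686]), 'grasp_force': 0.0, 'opening': 1.0026073401183218}
```

View pics/scene0.png

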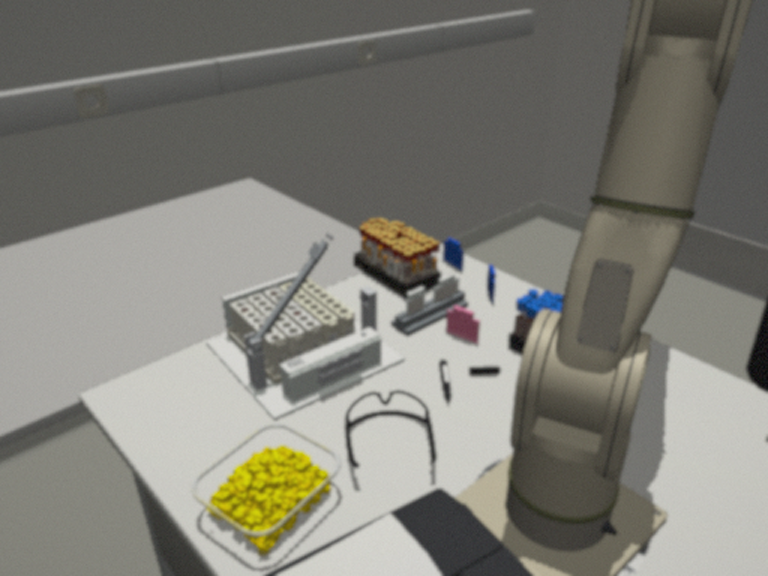

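View pics/top0.png

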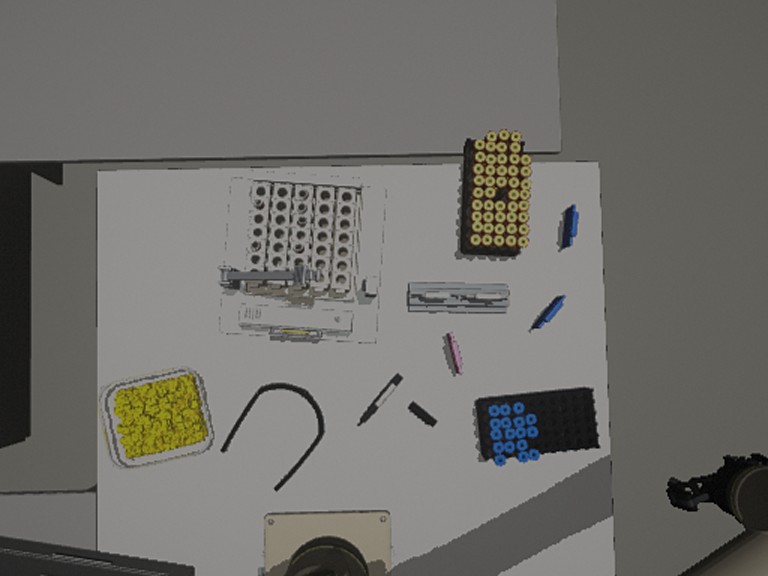

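The top view shows the bay at (300,260) with its slot near (297,333), the bar's tab near (300,273) and the stand at (458,297). Next I'll measure these and crop closer.

```bash
python3 - <<'E'
from h import *
c=load("top");W=cloud(c);f=c["frame"]
a=cv2.resize(f[180:212,265:345],(800,320),interpolation=cv2.INTER_CUBIC)
b=cv2.resize(f[195:230,150:250],(800,280),interpolation=cv2.INTER_CUBIC)
cv2.imwrite("pics/crop1.png",np.vstack([a,b]))
def rect(m,n):
    P=W[m][:,:2].astype(np.float32)*1000;print(n,len(P),"med",np.median(W[m],0).round(4),cv2.minAreaRect(P), P.min(0),P.max(0))
x,y,z=W[...,0],W[...,1],W[...,2]
s=np.s_
def box(r0,r1,c0,c1):
    m=np.zeros(x.shape,bool);m[r0:r1,c0:c1]=1;return m
for u,v in [(300,205),(230,205),(330,205)]: pass
rect(box(180,215,265,345)&(z>.024)&(z<.04),"stand")
g=box(180,215,265,345)&(z>.06)
n,l=cv2.connectedComponents(g.astype(np.uint8))
for i in range(1,n): rect(l==i,"holder%d"%i)
rect(box(195,225,150,245)&(z>.066)&(z<.078),"console")
rect(box(170,200,140,230)&(z>.105),"bar")
b=box(170,200,140,230)&(z>.1)
print(W[b][::12].round(3).tolist())
rect(box(180,200,238,258)&(z>.11),"post")
rect(box(115,235,140,260)&(z>.003)&(z<.012),"base")
E
```

```text
stand 509 med [ 0.5031 -0.2477  0.0315] ((506.6295166015625, -249.3909912109375), (180.37779235839844, 30.195030212402344), 87.40099334716797) [ 489.87936 -339.909  ] [ 524.2588  -159.43234]
holder1 72 med [ 0.5082 -0.2042  0.0814] ((507.9638366699219, -204.4198760986328), (51.65596389770508, 8.378561019897461), 88.60940551757812) [ 503.33817 -230.2969 ] [ 512.2716  -178.57687]
holder2 106 med [ 0.5047 -0.2922  0.0799] ((505.0890197753906, -294.47625732421875), (74.9546890258789, 10.937259674072266), 87.50139617919922) [ 499.1872 -331.9747] [ 511.37106 -257.01993]
console 1074 med [0.4719 0.0487 0.0712] ((465.7762145996094, 47.85102844238281), (200.0096893310547, 52.06873321533203), 84.907470703125) [439.42273 -52.47184] [498.0764  147.68826]
bar 501 med [0.5391 0.0677 0.1976] ((540.8657836914062, 83.57464599609375), (185.88914489746094, 31.917238235473633), 85.97380828857422) [520.22015  -8.92571] [561.7618  176.88905]
[[0.565, 0.164, 0.104], [0.562, 0.173, 0.112], [0.547, 0.025, 0.243], [0.559, 0.153, 0.109], [0.557, 0.166, 0.106], [0.541, 0.02, 0.253], [0.554, 0.166, 0.107], [0.55
[... 484 characters left out ...]
149, 0.118], [0.539, 0.112, 0.157], [0.536, 0.078, 0.19], [0.533, 0.046, 0.219], [0.529, 0.015, 0.253], [0.541, 0.166, 0.109], [0.539, 0.131, 0.133], [0.535, 0.096, 0.17], [0.532, 0.062, 0.2], [0.528, 0.03, 0.244], [0.526, -0.002, 0.263], [0.526, 0.03, 0.243], [0.536, 0.168, 0.114], [0.523, 0.02, 0.253], [0.521, 0.028, 0.244]]
post 102 med [ 0.5272 -0.0875  0.1215] ((526.0662841796875, -85.1116943359375), (25.888153076171875, 28.715063095092773), 87.25241088867188) [511.48563 -98.023  ] [540.67993  -72.015594]
base 3752 med [0.5497 0.0011 0.0073] ((580.5206298828125, 44.06874084472656), (335.52362060546875, 336.4126281738281), 88.7929916381836) [ 408.8442   -127.199066] [750.61383 211.57047]
```

View pics/crop1.png

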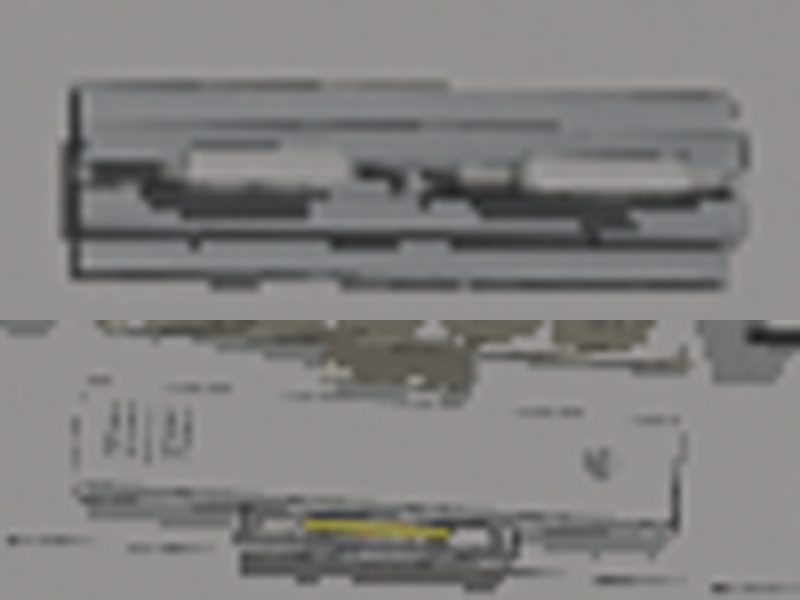

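The crops show the wide holder on the right: its grip is at about (608,175) in the upper crop. The slot, with its yellow contact, is at about (375,525) in the lower crop. I'll move over and look with the wrist camera.

Emit:
carry_out:
  increments:
    - {"claw": -1,"delta_pos": [2,3,2.5],"turn": 8.4}
    - {"claw": -1,"delta_pos": [3,3,2.5],"turn": 8.4}
    - {"claw": -1,"delta_pos": [3,3.5,2],"turn": 8.4}
    - {"claw": -1,"delta_pos": [3,3.5,2],"turn": 8.4}
    - {"claw": -1,"delta_pos": [3,3.5,1],"turn": 8.4}
    - {"claw": -1,"delta_pos": [3,3.5,1],"turn": 8.4}
    - {"claw": -1,"delta_pos": [2.5,4,1],"turn": 8.4}
    - {"claw": -1,"delta_pos": [2,4,0],"turn": 8.4}

```text
time: 0.9
position: [0.4321, -0.305, 0.3521]
tool_rot: [[0.038, 0.999, 0.001], [0.999, -0.038, -0.001], [-0.001, 0.001, -1.0]]
contact_force: [1.3, -0.9, 0.5]
opening: 1.002
grasp_force: 0.0
```

```bash
python3 - <<'E'
from h import *
c=cap("wrist");cv2.imwrite("pics/w1.png",c["frame"])
o=ctrl.get_obs();print(o["position"],o["joint_pos"],np.array(o["tool_rot"]).round(4).tolist(),np.array(c["hand_eye"]).round(3).tolist())
E
```

```text
[ 0.43592223 -0.29709861  0.35201994] [ 0.89725435  0.10330327 -0.41691665  1.4932184   0.03866417  1.55240177
  0.46209874] [[0.0196, 0.9998, 0.0028], [0.9998, -0.0196, 0.0021], [0.0021, 0.0027, -1.0]] [[-0.0, 0.96, 0.28, 0.07], [1.0, 0.001, -0.0, -0.0], [-0.001, 0.28, -0.96, -0.143], [0.0, 0.0, 0.0, 1.0]]
```

View pics/w1.png

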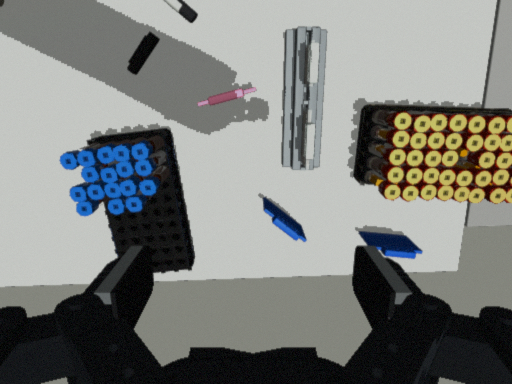

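The wrist view shows the stand at (305,95), with the wide holder's grip near (313,60) or (309,135). The arm was still settling, so I'll re-shoot at rest.

Emit:
carry_out:
  increments:
    - {"claw": -1,"delta_pos": [2.5,4,0],"turn": -1}
    - {"claw": -1,"delta_pos": [2.5,4,0],"turn": 0}
    - {"claw": -1,"delta_pos": [0,0,0],"turn": 0}
    - {"claw": -1,"delta_pos": [0,0,0],"turn": 0}
    - {"claw": -1,"delta_pos": [0,0,0],"turn": 0}

```text
time: 1.45
position: [0.48, -0.2281, 0.3508]
tool_rot: [[0.064, 0.998, -0.001], [0.998, -0.064, -0.0], [-0.0, -0.001, -1.0]]
contact_force: [0.1, 0.6, 0.7]
opening: 1.003
grasp_force: 0.0
```

```bash
python3 - <<'E'
from h import *
c=cap("wrist");np.save("wstand.npy",c,allow_pickle=True)
cv2.imwrite("pics/w2.png",c["frame"])
W=cloud(c);x,y,z=W[...,0],W[...,1],W[...,2]
R=(abs(x-.506)<.06)&(abs(y+.25)<.12)
def rect(m,n):
    P=W[m][:,:2].astype(np.float32)*1000;print(n,len(P),"med",np.median(W[m],0).round(4),cv2.minAreaRect(P))
rect(R&(z>.025)&(z<.038),"stand")
n,l=cv2.connectedComponents((R&(z>.055)).astype(np.uint8))
for i in range(1,n):
  if (l==i).sum()>20: rect(l==i,"h%d"%i); rect((l==i)&(z>.078),"  top")
print(c["fx"],ctrl.get_obs()["position"])
E
```

```text
stand 2043 med [ 0.501  -0.2453  0.0319] ((504.2972106933594, -251.917724609375), (183.72845458984375, 29.9348087310791), 87.67552947998047)
h1 352 med [ 0.506  -0.2049  0.0826] ((505.8783264160156, -206.2762451171875), (50.57738494873047, 9.765514373779297), 87.42618560791016)
  top 327 med [ 0.5059 -0.2061  0.0827] ((505.8713073730469, -206.4325408935547), (43.129295349121094, 9.765514373779297), 87.42618560791016)
h2 371 med [ 0.5023 -0.2918  0.0822] ((501.9485168457031, -295.90301513671875), (74.36756896972656, 10.271001815795898), 86.43177032470703)
  top 265 med [ 0.5023 -0.2955  0.0828] ((502.2578125, -296.0921325683594), (43.64804458618164, 9.097116470336914), 87.20089721679688)
h3 24319 med [ 0.5127 -0.2188  0.4269] ((497.9044494628906, -223.93516540527344), (28.91875457763672, 107.35834503173828), 79.0467529296875)
  top 24319 med [ 0.5127 -0.2188  0.4269] ((497.9044494628906, -223.93516540527344), (28.91875457763672, 107.35834503173828), 79.0467529296875)
339.0267158037564 [ 0.4799483  -0.22830228  0.35084002]
```

Emit:
carry_out:
  increments:
    - {"claw": -1,"delta_pos": [0,5,0.5],"turn": -2}
    - {"claw": -1,"delta_pos": [0,5,0.5],"turn": -1}
    - {"claw": -1,"delta_pos": [0,5,0],"turn": 0}
    - {"claw": -1,"delta_pos": [0,5,0],"turn": 0}
    - {"claw": -1,"delta_pos": [0,5,0],"turn": 0}
    - {"claw": -1,"delta_pos": [0,5,0],"turn": 0}
    - {"claw": -1,"delta_pos": [0,0,0],"turn": 0}
    - {"claw": -1,"delta_pos": [0,0,0],"turn": 0}

```text
time: 2.3
position: [0.4807, 0.0726, 0.3611]
tool_rot: [[0.114, 0.993, 0.0], [0.993, -0.114, -0.0], [-0.0, 0.0, -1.0]]
contact_force: [0.2, -0.9, 0.8]
opening: 1.002
grasp_force: 0.0
```

Emit:
carry_out:
  increments:
    - {"claw": 1,"delta_pos": [0,0,0],"turn": 0}
    - {"claw": 1,"delta_pos": [0,0,0],"turn": 0}

```text
time: 2.5
position: [0.4809, 0.0708, 0.3609]
tool_rot: [[0.118, 0.993, -0.0], [0.993, -0.118, -0.0], [-0.0, -0.0, -1.0]]
contact_force: [0.7, 0.3, -0.1]
opening: 0.694
grasp_force: 0.0
```

```bash
python3 - <<'E'
from h import *
c=cap("wrist");np.save("wbay.npy",c,allow_pickle=True)
cv2.imwrite("pics/w3.png",np.hstack([c["frame"]]))
o=ctrl.get_obs();print(o["position"],np.array(o["tool_rot"]).round(4).tolist(),o["joint_pos"].round(2))
E
```

```text
[0.48088992 0.07103739 0.36096431] [[0.1175, 0.9931, -0.0002], [0.9931, -0.1175, -0.0001], [-0.0001, -0.0002, -1.0]] [ 0.5   0.03 -0.75  1.56  0.02  1.57 -0.36]
```

View pics/w3.png

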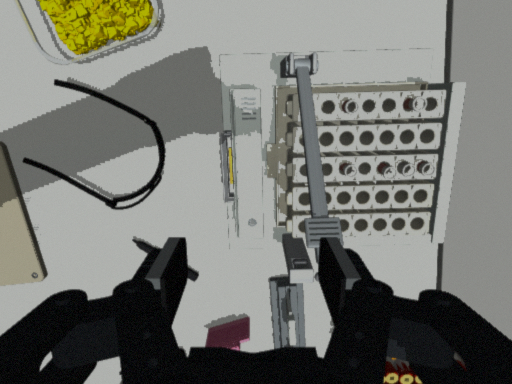

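The wrist view shows the slot with its yellow contact at (230,165), the hinge at (300,65), the thumb tab at (322,231) and the catch post near (297,258). Now I'll fit the bay pose.

```bash
python3 - <<'E'
from h import *
c=load("wbay");W=cloud(c);x,y,z=W[...,0],W[...,1],W[...,2]
v,u=np.mgrid[:384,:512]
def rect(m,n):
    P=W[m][:,:2].astype(np.float32)*1000;print(n,len(P),"med",np.median(W[m],0).round(4),cv2.minAreaRect(P),np.round(P.min(0)),np.round(P.max(0)));return P
con=(u>225)&(u<272)&(v>70)&(v<250)&(abs(z-.072)<.004)&(v<246)
rect(con,"cons+lip")
n,l,s,_=cv2.connectedComponentsWithStats(con.astype(np.uint8))
for i in range(1,n):
    if s[i,4]>40: print(s[i]); rect(l==i,"c%d"%i)
rect((u>280)&(u<320)&(v>230)&(v<285)&(z>.118)&(z<.126),"post")
tab=(u>305)&(u<342)&(v>221)&(v<242)&(z>.2)
rect(tab,"tab");
# yellow contact / lip column profile
for vv in (145,165,185): print([(uu,round(x[vv,uu]*1000),round(y[vv,uu]*1000),round(z[vv,uu]*1000)) for uu in range(218,244)])
bar=(u>295)&(u<325)&(v>80)&(v<218)&(z>.105); B=W[bar]
d=np.polyfit(B[:,1],B[:,2],1);print("bar slope",d,np.arctan(d[0]), np.polyfit(B[:,1],B[:,0],1))
b=(z>.002)&(z<.012)&(u>210)&(u<450)&(v>40)&(v<260);rect(b,"base")
a=cv2.resize(c["frame"][80:260,200:340],None,fx=3.3,fy=3.3,interpolation=cv2.INTER_CUBIC);cv2.imwrite("pics/w3c.png",a)
E
```

```text
cons+lip 4141 med [0.4724 0.0544 0.0719] ((465.2921447753906, 45.684837341308594), (199.85813903808594, 49.00141143798828), 84.7896499633789) [437. -55.] [498. 145.]
[ 231   88   33  151 4085]
c1 4085 med [0.4726 0.0549 0.0719] ((471.4787902832031, 45.12068176269531), (199.85813903808594, 36.57680892944336), 84.7896499633789) [446. -55.] [498. 145.]
post 351 med [ 0.5234 -0.0891  0.122 ] ((523.15673828125, -89.63951873779297), (20.2774658203125, 29.08406639099121), 85.3477783203125) [ 508. -101.] [538. -79.]
tab 710 med [0.5298 0.025  0.246 ] ((530.6263427734375, 46.75495529174805), (31.595565795898438, 65.87579345703125), 7.716064929962158) [511.  16.] [549.  77.]
[(218, 429, 70, 1), (219, 430, 69, 0), (220, 432, 69, 1), (221, 441, 79, 72), (222, 442, 79, 71), (223, 444, 79, 70), (224, 445, 78, 68), (225, 446, 77, 65), (226, 447, 77, 65), (227, 447, 75, 48), (228, 448, 75, 49), (229, 449, 75, 49), (230, 451, 74, 49), (231, 452, 74, 48), (232, 455, 77, 66), (233, 456, 76, 66), (234, 458, 77, 70), (235, 459, 77, 70), (236, 460, 77, 71), (237, 462, 77, 71), (238, 463, 76, 72), (239, 46
[... 667 characters left out ...]
221, 424, 8, 0), (222, 426, 7, -1), (223, 436, 26, 71), (224, 438, 26, 72), (225, 439, 25, 70), (226, 440, 25, 67), (227, 441, 24, 66), (228, 442, 24, 65), (229, 442, 19, 49), (230, 443, 18, 47), (231, 445, 19, 49), (232, 446, 19, 49), (233, 447, 18, 48), (234, 450, 23, 66), (235, 452, 23, 68), (236, 453, 24, 70), (237, 455, 24, 72), (238, 456, 23, 70), (239, 457, 24, 72), (240, 459, 24, 72), (241, 460, 23, 72), (242, 461, 23, 71), (243, 463, 23, 72)]
bar slope [-0.96593313  0.26163379] -0.7680712992350694 [0.09755002 0.5302249 ]
base 11251 med [0.5269 0.139  0.0081] ((593.8997802734375, 29.291519165039062), (329.52349853515625, 365.608642578125), 82.47713470458984) [ 392. -158.] [756. 204.]
```

View pics/w3c.png

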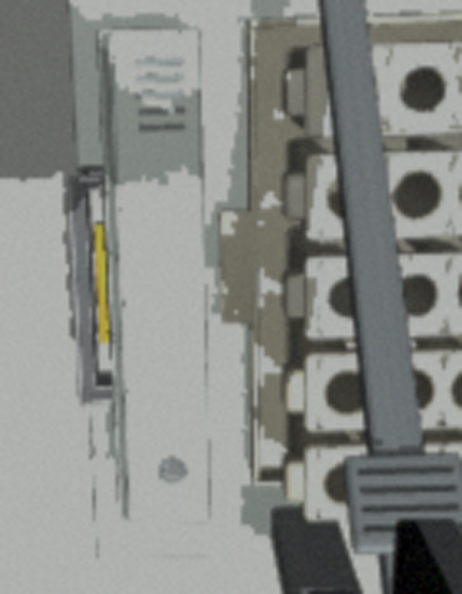

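```bash
python3 - <<'E'
import numpy as np
a=np.radians(-5.2);H=np.array([.4476+np.cos(a)*.088-np.sin(a)*.122,.0473+np.sin(a)*.088+np.cos(a)*.122])
D=-np.array([-np.sin(a),np.cos(a)])
for t in [.85,.77,.65,.53,.42,.32,.23,.15,.1,.06,.03,0]:
    d=.2*np.cos(t)-.0095*np.sin(t)-.011*min(t/.77,1);h=.1+.2*np.sin(t)+.0095*np.cos(t)
    print(t,(H+D*d).round(4),round(h,4))
E
```

```text
0.85 [0.536  0.0474] 0.2565
0.77 [0.5349 0.0354] 0.246
0.65 [0.5332 0.0172] 0.2286
0.53 [0.5318 0.0013] 0.2093
0.42 [ 0.5306 -0.0112] 0.1902
0.32 [ 0.5298 -0.0207] 0.1719
0.23 [ 0.5291 -0.0277] 0.1548
0.15 [ 0.5287 -0.0326] 0.1393
0.1 [ 0.5285 -0.035 ] 0.1294
0.06 [ 0.5283 -0.0366] 0.1215
0.03 [ 0.5282 -0.0376] 0.1155
0 [ 0.5282 -0.0384] 0.1095
```

Emit:
carry_out:
  increments:
    - {"claw": 1,"delta_pos": [2.7,-1.8,0],"turn": 1.5}
    - {"claw": 1,"delta_pos": [2.6,-1.8,0],"turn": 0}
    - {"claw": 1,"delta_pos": [0,0,-3],"turn": 0}
    - {"claw": 1,"delta_pos": [0,0,-3],"turn": 0}
    - {"claw": 1,"delta_pos": [0,0,-2],"turn": 0}
    - {"claw": 1,"delta_pos": [0,0,0],"turn": 0}
    - {"claw": 1,"delta_pos": [0,0,0],"turn": 0}

```text
time: 3.25
position: [0.5338, 0.036, 0.2817]
tool_rot: [[0.09, 0.996, 0.0], [0.996, -0.09, 0.0], [0.0, 0.0, -1.0]]
contact_force: [1.2, -0.4, 0.3]
opening: -0.002
grasp_force: 0.0
```

Now I'll sweep the bar along its arc.

Emit:
carry_out:
  increments:
    - {"claw": 1,"delta_pos": [0,0,-1.8],"turn": 0}
    - {"claw": 1,"delta_pos": [0,0,-1.8],"turn": 0}
    - {"claw": 1,"delta_pos": [-0.1,-0.9,-0.9],"turn": 0}
    - {"claw": 1,"delta_pos": [-0.1,-0.9,-0.9],"turn": 0}
    - {"claw": 1,"delta_pos": [-0.1,-0.8,-0.9],"turn": 0}
    - {"claw": 1,"delta_pos": [-0.1,-0.8,-1.0],"turn": 0}
    - {"claw": 1,"delta_pos": [0,-0.6,-0.95],"turn": 0}
    - {"claw": 1,"delta_pos": [0,-0.6,-0.95],"turn": 0}

```text
time: 4.05
position: [0.5296, -0.0101, 0.1884]
tool_rot: [[0.089, 0.996, -0.0], [0.996, -0.089, -0.0], [-0.0, -0.0, -1.0]]
contact_force: [-0.2, 0.5, 0.5]
opening: -0.002
grasp_force: 0.4
```

Emit:
carry_out:
  increments:
    - {"claw": 1,"delta_pos": [0,-0.5,-0.9],"turn": 0}
    - {"claw": 1,"delta_pos": [0,-0.5,-0.9],"turn": 0}
    - {"claw": 1,"delta_pos": [0,-0.4,-0.85],"turn": 0}
    - {"claw": 1,"delta_pos": [0,-0.3,-0.85],"turn": 0}
    - {"claw": 1,"delta_pos": [0,-0.25,-0.8],"turn": 0}
    - {"claw": 1,"delta_pos": [0,-0.25,-0.75],"turn": 0}
    - {"claw": 1,"delta_pos": [0,0,0],"turn": 0}

```text
time: 4.75
position: [0.5291, -0.0318, 0.1374]
tool_rot: [[0.089, 0.996, -0.001], [0.996, -0.089, 0.0], [-0.0, -0.001, -1.0]]
contact_force: [-0.1, 0.7, 0.5]
opening: 0.002
grasp_force: 0.0
```

```bash
python3 - <<'E'
from h import *
c=cap("top");W=cloud(c);x,y,z=W[...,0],W[...,1],W[...,2]
bar=(abs(x-(.5302+.0976*y))<.006)&(y>.06)&(y<.15)&(z>.098)
B=W[bar];d=np.polyfit(B[:,1],B[:,2],1);print(len(B),np.arctan(d[0]),d)
o=ctrl.get_obs();print(o["contact_force"],o["position"])
E
```

```text
141 -0.1272007950801359 [-0.1278913   0.12572398]
[ 0.78679039 -0.75905479  0.63652752] [ 0.52942896 -0.03153299  0.13812226]
```

Emit:
carry_out:
  increments:
    - {"claw": 1,"delta_pos": [0,-0.3,-0.7],"turn": 0}
    - {"claw": 1,"delta_pos": [0,-0.2,-0.6],"turn": 0}
    - {"claw": 1,"delta_pos": [0,-0.1,-0.5],"turn": 0}
    - {"claw": 1,"delta_pos": [0,-0.1,-0.4],"turn": 0}
    - {"claw": 1,"delta_pos": [0,0,-0.3],"turn": 0}
    - {"claw": 1,"delta_pos": [0,0,0],"turn": 0}

```text
time: 5.4
position: [0.5294, -0.0385, 0.113]
tool_rot: [[0.089, 0.996, -0.001], [0.996, -0.089, -0.0], [-0.0, -0.001, -1.0]]
contact_force: [-0.5, 0.5, 0.2]
opening: 0.001
grasp_force: 0.0
```

Emit:
carry_out:
  increments:
    - {"claw": 1,"delta_pos": [0,0,-0.2],"turn": 0}
    - {"claw": 1,"delta_pos": [0,0,-0.15],"turn": 0}
    - {"claw": 1,"delta_pos": [0,0,-0.1],"turn": 0}
    - {"claw": 1,"delta_pos": [0,0,0],"turn": 0}

```text
time: 5.8
position: [0.5297, -0.0386, 0.1095]
tool_rot: [[0.089, 0.996, 0.0], [0.996, -0.089, -0.0], [-0.0, 0.0, -1.0]]
contact_force: [-1.9, -0.1, 6.3]
opening: 0.002
grasp_force: 2.7
```

```bash
cat > bar.py <<'E'
from h import *
c=cap("top");W=cloud(c);x,y,z=W[...,0],W[...,1],W[...,2]
bar=(abs(x-(.5302+.0976*y))<.006)&(y>.0)&(y<.145)&(z>.098)
B=W[bar];d=np.polyfit(B[:,1],B[:,2],1);print(len(B),np.arctan(d[0]),d, d@[.05,1])
o=ctrl.get_obs();print(o["contact_force"],o["position"])
E
python3 bar.py
```

```text
198 -1.2469893707511972 [-2.97956204  0.41435744] 0.26537933785131335
[-2.58171516 -0.54388981  4.96630308] [ 0.52975124 -0.03857218  0.10949413]
```

Emit:
carry_out:
  increments:
    - {"claw": 1,"delta_pos": [0,0,-0.1],"turn": 0}
    - {"claw": 1,"delta_pos": [0,0,-0.1],"turn": 0}
    - {"claw": 1,"delta_pos": [0,0,0],"turn": 0}

```text
time: 6.15
position: [0.53, -0.0386, 0.1089]
tool_rot: [[0.089, 0.996, 0.001], [0.996, -0.089, -0.001], [-0.001, 0.001, -1.0]]
contact_force: [-7.3, -1.1, 20.9]
opening: 0.001
grasp_force: 10.6
```

Emit:
carry_out:
  increments:
    - {"claw": 1,"delta_pos": [0,0,0.5],"turn": 0}
    - {"claw": 1,"delta_pos": [0,0,2],"turn": 0}
    - {"claw": 0.5,"delta_pos": [0,-1,4],"turn": 0}
    - {"claw": -0.3,"delta_pos": [0,-4,5],"turn": 1}
    - {"claw": -0.3,"delta_pos": [-0.3,-5,2],"turn": 1}
    - {"claw": -0.3,"delta_pos": [-0.3,-5,0],"turn": 1}
    - {"claw": -0.3,"delta_pos": [-0.3,-3,0],"turn": 0}
    - {"claw": -0.3,"delta_pos": [0,0,0],"turn": 0}

```text
time: 6.95
position: [0.5194, -0.2116, 0.2291]
tool_rot: [[0.044, 0.999, -0.001], [0.999, -0.044, -0.001], [-0.001, -0.001, -1.0]]
contact_force: [0.2, -0.6, -0.6]
opening: 0.65
grasp_force: 0.0
```

```bash
sed -i 's/z>.098)/z>.098)\&(z<.13)/' bar.py; python3 bar.py;  python3 - <<'E'
from h import *
c=cap("wrist");W=cloud(c);x,y,z=W[...,0],W[...,1],W[...,2]
R=(abs(x-.506)<.06)&(y<-.16)&(y>-.36)
def rect(m,n):
    P=W[m][:,:2].astype(np.float32)*1000;print(n,len(P),"med",np.median(W[m],0).round(4),cv2.minAreaRect(P))
rect(R&(z>.025)&(z<.038),"stand")
n,l=cv2.connectedComponents((R&(z>.055)&(z<.1)).astype(np.uint8))
for i in range(1,n):
  if (l==i).sum()>20: rect(l==i,"h%d"%i); rect((l==i)&(z>.078),"  top")
o=ctrl.get_obs();print(o["position"],np.array(o["tool_rot"]).round(3).tolist())
E
```

```text
224 -0.001717933287501087 [-0.00171793  0.10457005] 0.10448415254869342
[-0.03046255  0.63218827  0.09427767] [ 0.52015207 -0.20831561  0.22916891]
stand 3165 med [ 0.5085 -0.2428  0.0319] ((503.9186706542969, -251.28915405273438), (182.83755493164062, 29.377965927124023), 87.6592025756836)
h1 669 med [ 0.5067 -0.2032  0.0826] ((506.3055114746094, -204.41744995117188), (47.67399978637695, 10.721620559692383), 87.22395324707031)
  top 599 med [ 0.5064 -0.2055  0.0827] ((506.2109375, -206.37274169921875), (43.75851058959961, 10.721227645874023), 87.22103118896484)
h2 702 med [ 0.5032 -0.2895  0.0821] ((502.60601806640625, -296.0188293457031), (75.56871032714844, 10.706358909606934), 87.53614807128906)
  top 471 med [ 0.5026 -0.2948  0.0827] ((502.2956848144531, -296.3016052246094), (44.29401779174805, 10.665521621704102), 88.499267578125)
[ 0.52070761 -0.20618998  0.22936687] [[0.038, 0.999, -0.0], [0.999, -0.038, 0.001], [0.001, -0.0, -1.0]]
```

Emit:
carry_out:
  increments:
    - {"claw": -0.3,"delta_pos": [-0.9,-4.5,-2],"turn": 0}
    - {"claw": -0.3,"delta_pos": [-0.9,-4.4,-3],"turn": 0}
    - {"claw": -0.3,"delta_pos": [0,0,-3],"turn": 0}
    - {"claw": -0.3,"delta_pos": [0,0,0],"turn": 0}
    - {"claw": -0.3,"delta_pos": [0,0,0],"turn": 0}

```text
time: 7.55
position: [0.5045, -0.2893, 0.1526]
tool_rot: [[0.033, 0.999, 0.0], [0.999, -0.033, 0.001], [0.001, 0.0, -1.0]]
contact_force: [0.4, -0.2, 0.6]
opening: 0.65
grasp_force: 0.0
```

Emit:
carry_out:
  increments:
    - {"claw": -0.3,"delta_pos": [-0.15,-0.65,-3],"turn": -0.5}
    - {"claw": -0.3,"delta_pos": [0,0,-3],"turn": 0}
    - {"claw": -0.3,"delta_pos": [0,0,-3],"turn": 0}
    - {"claw": -0.3,"delta_pos": [0,0,-0.75],"turn": 0}
    - {"claw": -0.3,"delta_pos": [0,0,0],"turn": 0}
    - {"claw": -0.3,"delta_pos": [0,0,0],"turn": 0}

```text
time: 8.15
position: [0.5037, -0.2979, 0.0568]
tool_rot: [[0.044, 0.999, 0.003], [0.999, -0.044, -0.001], [-0.001, 0.003, -1.0]]
contact_force: [-0.0, 0.8, 0.6]
opening: 0.651
grasp_force: 0.0
```

Emit:
carry_out:
  increments:
    - {"claw": 1,"delta_pos": [0,0,0],"turn": 0}
    - {"claw": 1,"delta_pos": [0,0,0],"turn": 0}
    - {"claw": 1,"delta_pos": [0,0,0],"turn": 0}
    - {"claw": 1,"delta_pos": [0,0,0],"turn": 0}
    - {"claw": 1,"delta_pos": [0,0,0],"turn": 0}
    - {"claw": 1,"delta_pos": [0,0,0],"turn": 0}
    - {"claw": 1,"delta_pos": [0,0,0],"turn": 0}
    - {"claw": 1,"delta_pos": [0,0,0],"turn": 0}
  newtons: 40

```text
time: 8.95
position: [0.5026, -0.2983, 0.0552]
tool_rot: [[0.045, 0.999, 0.001], [0.999, -0.045, -0.001], [-0.001, 0.001, -1.0]]
contact_force: [-0.5, 0.8, 5.8]
opening: 0.107
grasp_force: 40.8
```

Emit:
carry_out:
  increments:
    - {"claw": 1,"delta_pos": [0,0,1],"turn": 0}
    - {"claw": 1,"delta_pos": [0,0,2],"turn": 0}
    - {"claw": 1,"delta_pos": [0,0,4],"turn": 0}
    - {"claw": 1,"delta_pos": [0,0,4],"turn": 0}
    - {"claw": 1,"delta_pos": [0,0,4],"turn": 0}
    - {"claw": 1,"delta_pos": [-0.5,4,1],"turn": -0.5}
    - {"claw": 1,"delta_pos": [-0.8,4.5,0],"turn": -0.5}
    - {"claw": 1,"delta_pos": [-0.8,4.5,0],"turn": -0.5}

```text
time: 9.75
position: [0.4807, -0.1665, 0.2152]
tool_rot: [[0.072, 0.997, 0.001], [0.997, -0.072, -0.0], [-0.0, 0.001, -1.0]]
contact_force: [0.4, 0.3, -0.5]
opening: 0.109
grasp_force: 39.9
```

Emit:
carry_out:
  increments:
    - {"claw": 1,"delta_pos": [-0.8,4.5,0],"turn": -0.5}
    - {"claw": 1,"delta_pos": [-0.8,4.5,0],"turn": -0.5}
    - {"claw": 1,"delta_pos": [-0.8,4.5,0],"turn": -0.2}
    - {"claw": 1,"delta_pos": [-0.8,4.5,0],"turn": 0}
    - {"claw": 1,"delta_pos": [0,3,0],"turn": 0}
    - {"claw": 1,"delta_pos": [0,0,0],"turn": 0}
    - {"claw": 1,"delta_pos": [0,0,0],"turn": 0}
    - {"claw": 1,"delta_pos": [0,0,0],"turn": 0}

```text
time: 10.55
position: [0.449, 0.0408, 0.2145]
tool_rot: [[0.094, 0.996, -0.0], [0.996, -0.094, -0.0], [-0.0, -0.0, -1.0]]
contact_force: [-0.1, -0.0, -0.4]
opening: 0.11
grasp_force: 39.8
```

```bash
python3 - <<'E'
from h import *
o=ctrl.get_obs();print(o["position"],np.array(o["tool_rot"]).round(4).tolist(),o["contact_force"],o["opening"])
c=cap("wrist");np.save("whold.npy",c,allow_pickle=True);s=cap("scene")
cv2.imwrite("pics/h1.png",np.vstack([np.hstack([c["frame"][::2,::2],s["frame"][::2,::2]]),cv2.resize(s["frame"][140:284,130:322],(512,384),interpolation=cv2.INTER_CUBIC)]))
E
```

```text
[0.44904918 0.04080664 0.21445019] [[0.0937, 0.9956, -0.0003], [0.9956, -0.0937, -0.0002], [-0.0003, -0.0002, -1.0]] [-0.05951843 -0.03068741 -0.36106429] 0.11007959745940178
```

View pics/h1.png

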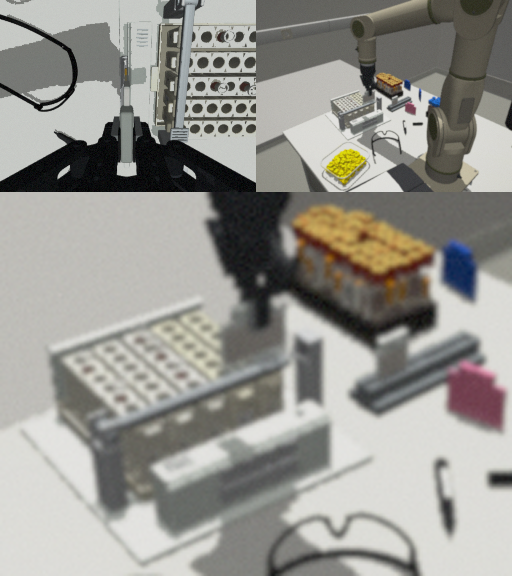

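The holder is in hand and the bar is down in its catch, with the narrow holder still in the stand. Next I'll measure how the holder sits in the hand.

```bash
python3 - <<'E'
from h import *
c=load("whold");W=cloud(c);x,y,z=W[...,0],W[...,1],W[...,2]
f=c["frame"].astype(int)
cv2.imwrite("pics/h2.png",cv2.resize(c["frame"][60:384,170:330],None,fx=1.8,fy=1.8,interpolation=cv2.INTER_CUBIC))
m=(z>.15)&(z<.26)&(abs(x-.449)<.03)&(y>-.01)&(y<.12)
v,u=np.where(m);print(len(v),v.min(),v.max(),u.min(),u.max())
for vv in range(100,384,14):
    k=np.where(m[vv])[0]
    if len(k): print(vv,k.min(),k.max(),(W[vv,k].mean(0)*1000).round(1),(W[vv,k[0]]*1000).round(),(W[vv,k[-1]]*1000).round())
E
```

```text
7409 150 338 157 342
156 248 257 [452.5  79.9 192.6] [450.  80. 190.] [455.  79. 190.]
170 247 258 [452.5  80.  223.7] [450.  80. 221.] [455.  79. 221.]
184 246 258 [451.9  75.3 227.7] [449.  74. 222.] [454.  75. 227.]
198 246 258 [451.3  69.5 227.6] [449.  67. 220.] [454.  70. 229.]
212 242 263 [451.   64.1 229.3] [447.  64. 228.] [455.  63. 227.]
226 238 266 [450.7  63.1 241.3] [445.  62. 238.] [456.  62. 239.]
240 226 279 [450.1  54.4 234.5] [439.  52. 226.] [461.  50. 227.]
254 208 297 [449.7  49.7 237.3] [431.  49. 232.] [467.  45. 232.]
268 204 301 [449.5  48.3 245.5] [431.  48. 242.] [468.  45. 243.]
282 198 337 [449.4  43.8 247.8] [432.  53. 260.] [477.  49. 260.]
296 233 329 [448.9  37.  246.3] [443.  47. 260.] [474.  44. 260.]
310 234 271 [447.9  30.6 245.8] [443.  40. 259.] [455.  38. 257.]
324 234 272 [447.5  23.2 244.3] [442.  35. 259.] [455.  35. 260.]
338 272 272 [454.4  29.1 260. ] [454.  29. 260.] [454.  29. 260.]
```

View pics/h2.png

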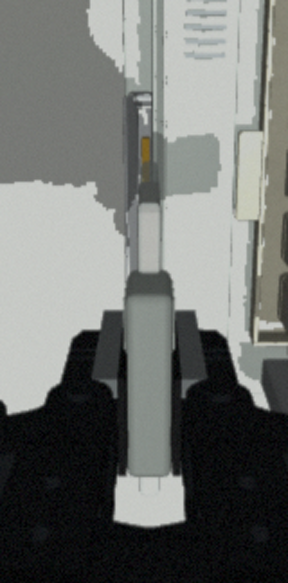

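```bash
python3 - <<'E'
from h import *
for n in ["wbay","whold"]:
    c=load(n);W=cloud(c);x,y,z=W[...,0],W[...,1],W[...,2];f=c["frame"].astype(int)
    a=np.radians(-5.2);X=(x-.4476)*np.cos(a)+(y-.0473)*np.sin(a);Y=-(x-.4476)*np.sin(a)+(y-.0473)*np.cos(a)
    near=(abs(X)<.06)&(abs(Y)<.12)
    lip=near&(X<-.005)&(X>-.02)&(z>.066)&(z<.078); print(n,"lip Y",np.percentile(Y[lip],[0,2,98,100]).round(4),"X",np.percentile(X[lip],[2,98]).round(4),lip.sum())
    fl=near&(abs(X)<.006)&(z>.044)&(z<.0515);print("floor Y",np.percentile(Y[fl],[0,2,98,100]).round(4),"X",np.percentile(X[fl],[5,50,95]).round(4),fl.sum())
    ye=near&(abs(X)<.006)&(z>.0515)&(z<.058)&(f[...,2]-f[...,0]>40);print("yel Y",np.percentile(Y[ye],[0,2,98,100]).round(4),"X",np.percentile(X[ye],[5,50,95]).round(4),ye.sum())
    co=near&(X>.012)&(X<.05)&(abs(z-.072)<.004);print("cons Y",np.percentile(Y[co],[0,1,99,100]).round(4),"X",np.percentile(X[co],[5,99,100]).round(4))
E
```

```text
wbay lip Y [-0.0457 -0.0443  0.044   0.046 ] X [-0.0099 -0.0051] 281
floor Y [-0.0403 -0.0399  0.0458  0.0459] X [-0.0034 -0.001   0.0024] 153
yel Y [-0.0241 -0.0237  0.0227  0.0242] X [-0.0016  0.0003  0.002 ] 107
cons Y [-0.0999 -0.0969  0.0984  0.0999] X [0.0135 0.0419 0.0423]
whold lip Y [-0.0433 -0.0383  0.0445  0.046 ] X [-0.01   -0.0051] 581
floor Y [-0.0006  0.0032  0.0455  0.0457] X [-0.0031 -0.0002  0.0034] 214
yel Y [0.0133 0.0133 0.0242 0.0242] X [-0.0012  0.0002  0.0015] 52
cons Y [-0.078  -0.0673  0.0984  0.0995] X [0.0137 0.0417 0.0423]
```

Emit:
carry_out:
  increments:
    - {"claw": 1,"delta_pos": [-0.15,0.5,0],"turn": 0.2}
    - {"claw": 1,"delta_pos": [0,0,-3],"turn": 0}
    - {"claw": 1,"delta_pos": [0,0,-3],"turn": 0}
    - {"claw": 1,"delta_pos": [0,0,-2.5],"turn": 0}
    - {"claw": 1,"delta_pos": [0,0,0],"turn": 0}
    - {"claw": 1,"delta_pos": [0,0,0],"turn": 0}
    - {"claw": 1,"delta_pos": [0,0,0],"turn": 0}

```text
time: 11.35
position: [0.4485, 0.0471, 0.1309]
tool_rot: [[0.089, 0.996, 0.002], [0.996, -0.089, 0.0], [0.0, 0.002, -1.0]]
contact_force: [-0.3, 0.3, -0.3]
opening: 0.107
grasp_force: 39.8
```

```bash
cat > inh.py <<'E'
from h import *
o=ctrl.get_obs();p=np.array(o["position"]);print(p,o["contact_force"],np.array(o["tool_rot"])[0,:2].round(3))
c=cap("wrist");W=cloud(c);x,y,z=W[...,0],W[...,1],W[...,2]
a=np.radians(-5.2);X=((x-.4476)*np.cos(a)+(y-.0473)*np.sin(a))*1e3;Y=(-(x-.4476)*np.sin(a)+(y-.0473)*np.cos(a))*1e3
m=(abs(X)<12)&(z>max(p[2]-.035,.075))&(z<p[2]+.012)&(Y>0)&(Y<60)
for lo in range(24,46,3):
    k=m&(Y>=lo)&(Y<lo+3)
    if k.any(): print(lo,k.sum(),np.percentile(X[k],[5,50,95]).round(1),Y[k].max().round(1),(z[k].min()*1e3).round(),(z[k].max()*1e3).round())
E
python3 inh.py
```

```text
[0.44850327 0.04709059 0.13086478] [-0.32424849  0.31484736 -0.33575462] [0.089 0.996]
24 8 [-2.1 -2.1 -0.2] 26.7 137.0 143.0
27 8 [-2.1 -2.1  1.1] 29.5 137.0 143.0
30 7 [-2.1 -2.1 -2.1] 32.9 137.0 138.0
33 3 [-2.1 -2.1 -2.1] 34.1 137.0 138.0
36 55 [-1.8 -1.   3.1] 39.0 96.0 143.0
39 167 [-1.1  0.8  2.4] 39.7 96.0 143.0
```

Emit:
carry_out:
  increments:
    - {"claw": 1,"delta_pos": [-0.07,-0.15,-0.5],"turn": 0}
    - {"claw": 1,"delta_pos": [0,0,-0.5],"turn": 0}
    - {"claw": 1,"delta_pos": [0,0,-0.5],"turn": 0}
    - {"claw": 1,"delta_pos": [0,0,-0.5],"turn": 0}
    - {"claw": 1,"delta_pos": [0,0,-0.3],"turn": 0}
    - {"claw": 1,"delta_pos": [0,0,0],"turn": 0}
    - {"claw": 1,"delta_pos": [0,0,0],"turn": 0}

```text
time: 12.1
position: [0.4469, 0.0456, 0.1064]
tool_rot: [[0.089, 0.996, -0.0], [0.996, -0.089, 0.0], [0.0, -0.0, -1.0]]
contact_force: [-0.1, 0.3, -0.5]
opening: 0.111
grasp_force: 39.8
```

Emit:
carry_out:
  increments:
    - {"claw": 1,"delta_pos": [0,0,-0.3],"turn": 0}
    - {"claw": 1,"delta_pos": [0,0,-0.3],"turn": 0}
    - {"claw": 1,"delta_pos": [0,0,-0.3],"turn": 0}
    - {"claw": 1,"delta_pos": [0,0,0],"turn": 0}
    - {"claw": 1,"delta_pos": [0,0,0],"turn": 0}

```text
time: 12.6
position: [0.4468, 0.0455, 0.0973]
tool_rot: [[0.089, 0.996, -0.0], [0.996, -0.089, 0.0], [0.0, -0.0, -1.0]]
contact_force: [0.4, 0.3, -1.1]
opening: 0.109
grasp_force: 39.8
```

Inside the straight part with no side force. Now I'll press onto the contact.

Emit:
carry_out:
  increments:
    - {"claw": 1,"delta_pos": [0,0,-0.2],"turn": 0}
    - {"claw": 1,"delta_pos": [0,0,-0.2],"turn": 0}
    - {"claw": 1,"delta_pos": [0,0,-0.1],"turn": 0}
    - {"claw": 1,"delta_pos": [0,0,0],"turn": 0}
    - {"claw": 1,"delta_pos": [0,0,0],"turn": 0}

```text
time: 13.1
position: [0.4472, 0.0455, 0.0928]
tool_rot: [[0.089, 0.996, 0.001], [0.996, -0.089, -0.0], [-0.0, 0.001, -1.0]]
contact_force: [-2.2, -0.9, 5.6]
opening: 0.112
grasp_force: 40.8
```

Emit:
carry_out:
  increments:
    - {"claw": 1,"delta_pos": [0,0,-0.15],"turn": 0}
    - {"claw": 1,"delta_pos": [0,0,-0.15],"turn": 0}
    - {"claw": 1,"delta_pos": [0,0,0],"turn": 0}
    - {"claw": 1,"delta_pos": [0,0,0],"turn": 0}

```text
time: 13.5
position: [0.4474, 0.0455, 0.0902]
tool_rot: [[0.089, 0.996, 0.001], [0.996, -0.089, -0.0], [-0.0, 0.001, -1.0]]
contact_force: [-2.2, 0.1, 10.1]
opening: 0.113
grasp_force: 41.4
```

Emit:
carry_out:
  increments:
    - {"claw": 1,"delta_pos": [0,0,-0.1],"turn": 0}
    - {"claw": 1,"delta_pos": [0,0,0],"turn": 0}
    - {"claw": 1,"delta_pos": [0,0,0],"turn": 0}

```text
time: 13.8
position: [0.4479, 0.0455, 0.0901]
tool_rot: [[0.089, 0.996, 0.002], [0.996, -0.089, -0.001], [-0.001, 0.002, -1.0]]
contact_force: [-6.9, -1.9, 23.5]
opening: 0.108
grasp_force: 43.5
```

Emit:
carry_out:
  increments:
    - {"claw": 1,"delta_pos": [0,0,0.05],"turn": 0}
    - {"claw": 1,"delta_pos": [0,0,0],"turn": 0}
    - {"claw": 1,"delta_pos": [0,0,0],"turn": 0}
    - {"claw": 1,"delta_pos": [0,0,0],"turn": 0}

```text
time: 14.2
position: [0.4476, 0.0455, 0.0901]
tool_rot: [[0.089, 0.996, 0.001], [0.996, -0.089, -0.001], [-0.001, 0.001, -1.0]]
contact_force: [-4.7, -1.6, 16.4]
opening: 0.11
grasp_force: 42.4
```

```bash
python3 bar.py; python3 inh.py; python3 - <<'E'
from h import *
c=load("wrist");W=cloud(c);s=cap("scene")
cv2.imwrite("pics/f.png",np.hstack([cv2.resize(c["frame"][60:300,170:330],(320,480)),cv2.resize(s["frame"][150:270,140:260],(480,480),interpolation=cv2.INTER_CUBIC)]))
E
```

```text
218 0.001053929983448901 [0.00105393 0.10463651] 0.10468920875628888
[-3.98849745 -0.82956859 16.69230684] [0.44757657 0.04548876 0.09009265]
[0.44757657 0.04548876 0.09009265] [-3.98849745 -0.82956859 16.69230684] [0.089 0.996]
27 1 [-2.8 -2.8 -2.8] 29.7 101.0 101.0
30 1 [-2.4 -2.4 -2.4] 31.8 101.0 101.0
33 1 [-3.1 -3.1 -3.1] 33.6 82.0 82.0
36 152 [-2.6 -0.4  1.9] 38.0 75.0 102.0
```

View pics/f.png

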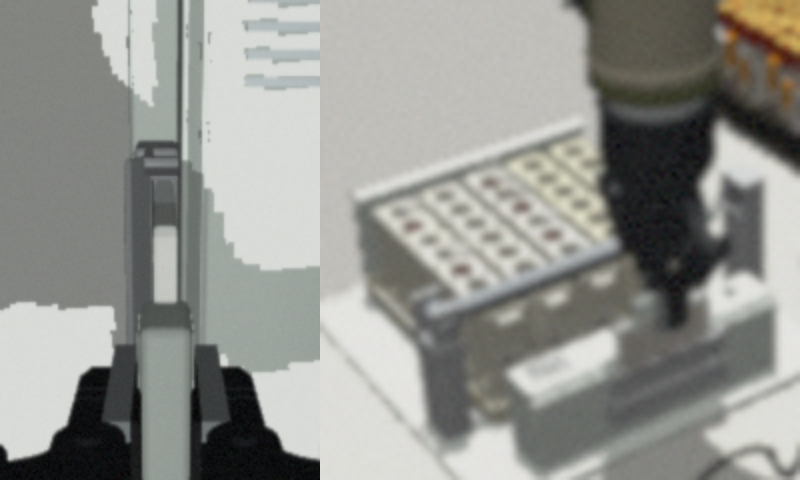

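The holder sits behind the lip with its plate at (165,230), centred in the slot and held against the floor at about 16 N. The bar is shut. I'll hand it in.

```bash
python3 -c "
from bench import ctrl
print(ctrl.hand_in())"
```

```text
the job is handed in; nothing more can be done
None
```

The keeper bar is shut in its catch, and I handed the job in with the wide label holder still pressed against the slot floor at about 16 N; no verdict came back.

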